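# Slide the slate coaster out over the shelf edge

## Task

With the fingertips, slide the square slate coaster along the beech shelf towards the robot until it sticks out over the shelf's front edge (the long edge nearest the robot), square to it, with its brass line right above the edge, ready to be picked up later. Only push it: keep it flat on the shelf, never lift it or let it fall, and leave the marble coaster, the glasses, the jigger, the dish, the stopper and the decanter as they are. Finish with the hand clear.

Things in the scene. Friction and masses are not known exactly. Their poses are not given: they have to be found in the camera images.
- shelf: fixed beech shelf board, 280 (x) by 1000 (y) mm, its top 80 mm above the work surface, board 30 mm thick, open below its front for 80 mm or more. Origin on the work surface below the board's centre; +x points from the front edge (nearest the robot) to the back, y along the front edge, z up
- shelf_edge (a point): middle of the shelf's front edge, at the height of its top (140 mm in -x from the board's centre); axes as the shelf
- coaster: loose dark grey slate coaster, 100 by 100 mm, 8 mm thick, about 0.22 kg, lying flat on the shelf. Origin at the centre of its underside; z up; its -x side (the side nearest the brass line) looks roughly to the shelf's front, turned by up to 0.35 rad. Slides with plain friction when pushed
- coaster_line (a point): middle of the straight brass line (5 mm wide, parallel to the coaster's y) inlaid across the coaster, 20 mm in -x from its centre, so 30 mm from its front side; given at the height of the underside; axes as the coaster
- marble: loose white marble coaster, round, diameter 96 mm, 9 mm thick, with a glass on it; to be left alone. Origin at the centre of its underside
- glass_a: loose tulip whisky glass, diameter 66 mm, 115 mm tall, standing on the marble coaster; leave alone. Origin at the centre of its foot, z up
- glass_b: second such glass, standing on the shelf; leave alone. Origin at the centre of its foot, z up
- jigger: loose stainless hourglass jigger, diameter 42 mm, 75 mm tall, standing between the two coasters; leave alone. Origin at the centre of its foot, z up
- dish: loose terracotta dish, diameter 90 mm, 28 mm tall; leave alone. Origin at the centre of its underside, z up
- stopper: loose amber glass stopper, diameter 36 mm, 48 mm tall, standing upright; leave alone. Origin at the centre of its foot, z up
- decanter (a joint): tilt (rad) of the globe decanter (128 mm globe, its neck up to 225 mm above the shelf) in its steel cradle fixed at the shelf's -y end, its axis 400 mm in -y and 20 mm in +x from the board's centre; 0 is upright, turns about the shelf's y, sprung to upright; leave alone
Things that resemble listed ones, but are neither listed nor needed, are in the scene too. Leave any green or pink look-alike of the coaster alone.

How it is judged:
By the outcome, as a careful person would: the job done as asked, in the order asked, and still so for the second after the job is handed in, with the robot touching nothing.
It also fails if it takes over 40 s, if anything falls off the work surface, if the arm or the gripper's body presses on something with over 40 N, if the wrist force passes 120 N, or if a joint passes its speed limit or range.

## Robot

A 6-joint arm with a two-finger parallel gripper is mounted at the origin on the work surface. World frame = base frame: x ahead of the robot, y to its left, z up, the work surface at z = 0. Lengths are in m, angles in rad, forces in N, time in s.
With the tool pointing down it reaches from about 0.325 to 1 m from the base axis. Payload 5.1 kg.
Tool frame: the origin (TCP) lies at the very end of the fingers, on their centre line; the grasp point (between the pads) lies 19 mm behind it; z points along the fingers, y is the line along which they close (so a half turn about z gives the same grasp; the last joint's range is limited). The gripper opens to 85 mm and grips with 20 to 120 N. Pads are 22 mm wide; open, the fingers measure 114 mm over their backs; the gripper's body (76 mm by 85 mm) begins 54 mm behind the grasp point. The pads swing forward as they close: fully open they stand 13 mm farther back than shut.
Start: joints at [-1.305, 0.124, 1.65, -0, 1.367, -0.083], TCP at [0.222, -0.611, 0.231] pointing down, gripper open.
Joint ranges: [-2.61, 2.61], [-1.02, 2.33], [0.03, 2.71], [-1.35, 4.49], [0.32, 2.68], [-2.91, 2.91]. Speed limits (rad/s): [2.57, 2.57, 3.14, 3.14, 3.14, 3.14].

## Interface

Orientations are given as a unit quaternion [x, y, z, w].
In Python, from bench import sensors, imaging, job gives the robot as it stands. The module is installed in compiled form; this text tells all that it offers.
- The arm moves only by the shell command python3 -m creep 'ROWS'. ROWS is JSON, a list of rows, each an object of numbers: "rx", "ry", "rz": the turn, a rotation vector about the tool's x, y, z scaled (see below); "dx", "dy", "dz": the shift along the tool's x, y, z scaled (see below); "gripper": the finger opening in mm, from 0 to 85.4. A call has exactly 5 rows; each row is the pose to reach, as a shift and turn from the pose commanded when the call began, along the tool's axes at that moment; what a row does not reach only later rows make up. The controller multiplies each number of a shift by 0.2 m and each number of a turn by 45 degrees. A row lasts 1/8 s, in which the tool goes at most 62.5 mm and 10.7 degrees, less where a joint would pass 70% of its speed; a pose out of reach is approached as far as the arm can. A call with a number of a shift or a turn outside -1 to 1 is refused whole. A call with a gripper value outside its range is refused whole. The fingers move at their own pace and stop on an object; the grip force is fixed at half the most. Time passes only in rows, so rows that repeat a pose let the fingers close, or fill a call up. It gives the time, the measured TCP pose, the force, the opening and the grip force at its end, in the units of the state.
- sensors.read_state(): the state, without advancing time (a new reading comes with each control period).
- imaging.grab_frame(name): name is "scene" or "top"; returns a dict with "img" (384x512x3 uint8, red, green, blue), "z_map" (384x512 float32, m along the optical axis (not along the pixel's ray), 0 where there is no reading), "K" (3x3 intrinsics, pixels), "xyz" and "rotation" of the camera in the world. Camera axes: x right, y down, z forward; pixel columns grow to the right and rows downward; lengths in m; the calibration is good to about 2 mm. A picture is of the moment at which its call begins.
- job.close_job(): hands the job in; it is judged then, once.
The state is a dict: "time_s": time; "qpos": joint angles; "joint_velocities": joint speeds; "effort": joint torques, N m; "tcp_pos": TCP position; "orientation": TCP orientation; "wrist_force": force on the tool from outside, world axes, zero at the start; "moment": the same for the moment, N m; "grip_width": finger opening in m; "grasp_force": force on a finger pad.
Only numpy, scipy, OpenCV 4.12 (cv2) and the standard library are available. Lean on these libraries where they do the work, as an engineer would, in place of code of your own. Each camera call takes 0.05 s, during which the arm holds its last target. There are 200 camera calls.

## Working session

There is one attempt and no reset: what is moved stays moved. The work goes in short steps, Python scripts to look and compute and a shell command to move; the robot and the scene stay as the last step left them, time stands still between calls to the robot, and variables do not carry over. Pictures are saved under pics/ and viewed, at most 10 in all, crops included, and the job is handed in when it is done.

```bash
mkdir -p pics; python3 - <<'E'
from bench import sensors, imaging
import cv2,numpy as np
for n in ("scene","top"):
    f=imaging.grab_frame(n); cv2.imwrite(f"pics/{n}0.png",f["img"][:,:,::-1]); np.savez(f"{n}0.npz",**f)
    print(n,f["K"].tolist(),f["xyz"],np.round(f["rotation"],3).tolist())
s=sensors.read_state(); print({k:np.round(v,4).tolist() for k,v in s.items()})
E
```

```text
scene [[446.1965366786983, 0.0, 247.36653666936044], [0.0, 446.1965366786983, 194.1008478508392], [0.0, 0.0, 1.0]] [ 1.40054244 -0.19302495  0.95670828] [0.711, 0.574, -0.251, -0.32]
top [[397.46688873879543, 0.0, 246.85994551078562], [0.0, 397.46688873879543, 191.28771925449178], [0.0, 0.0, 1.0]] [0.29061043 0.00850337 1.54272935] [0.707, -0.704, 0.036, -0.049]
{'time_s': 0.1, 'qpos': [-1.3046, 0.1245, 1.6515, 0.0, 1.3675, -0.0826], 'joint_velocities': [0.0002, -0.0002, -0.0047, 0.0018, 0.0018, -0.0008], 'effort': [0.0008, -42.493, -36.6653, -0.0, 0.004, -0.0], 'tcp_pos': [0.222, -0.6104, 0.2302], 'orientation': [0.9848, 0.1735, -0.0001, -0.0009], 'wrist_force': [0.4402, 0.0798, 0.1149], 'moment': [-0.0168, -0.002, -0.0256], 'grasp_force': 0.0, 'grip_width': 0.0853}
```

View pics/scene0.png

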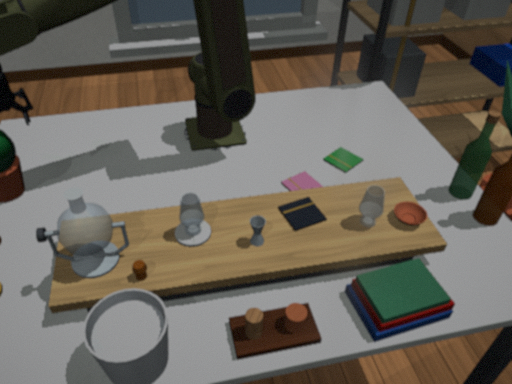

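View pics/top0.png

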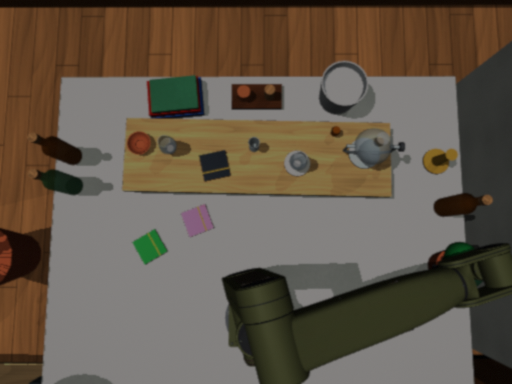

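The scene view shows the slate coaster at about (302,213), the jigger at (257,230), the marble with a glass at (193,230), and glass_b at (371,205). In the top view the coaster is at (215,166), the jigger at (254,144), glass_b at (168,145), and the shelf's front edge runs along row ~195. Next I'll measure the edge, the coaster and the line.

```bash
cat > h.py <<'E'
import cv2,numpy as np
from scipy.spatial.transform import Rotation as R
from bench import imaging
def ray(f,px,z):
    px=np.atleast_2d(np.asarray(px,float)); K=f["K"]
    d=np.c_[(px[:,0]-K[0,2])/K[0,0],(px[:,1]-K[1,2])/K[1,1],np.ones(len(px))]
    q=np.asarray(f["rotation"]).ravel(); d=R.from_quat(q).apply(d); c=np.asarray(f["xyz"])
    return (c+d*((z-c[2])/d[:,2])[:,None])[:,:2]
def grab(n):
    f=imaging.grab_frame(n); return f
def pixels_xyz(f):
    h,w=f["img"].shape[:2]; u,v=np.meshgrid(np.arange(w),np.arange(h)); z=f["z_map"]; K=f["K"]
    p=np.stack([(u-K[0,2])/K[0,0]*z,(v-K[1,2])/K[1,1]*z,z],-1).reshape(-1,3)
    return (R.from_quat(np.asarray(f["rotation"]).ravel()).apply(p)+f["xyz"]).reshape(h,w,3)
def line(pts):
    vx,vy,x,y=cv2.fitLine(np.float32(pts),cv2.DIST_HUBER,0,.001,.001).ravel(); return np.array([x,y]),np.array([vx,vy])
def coaster(f):
    """dark, low-saturation blob lying on the shelf -> minAreaRect in world, brass pixels"""
    hsv=cv2.cvtColor(f["img"],cv2.COLOR_RGB2HSV); P=pixels_xyz(f)
    reg=((abs(P[...,2]-.088)<.02)&(P[...,0]>.35)&(P[...,0]<.95)&(P[...,1]>-.05)&(P[...,1]<.3)).astype(np.uint8)
    m=((hsv[...,2]<75)).astype(np.uint8)&reg
    m=cv2.morphologyEx(m,cv2.MORPH_CLOSE,np.ones((5,5)))
    n,l,s,c=cv2.connectedComponentsWithStats(m)
    i=1+np.argmax(s[1:,4]); m=(l==i).astype(np.uint8)
    cnt=max(cv2.findContours(m,cv2.RETR_EXTERNAL,cv2.CHAIN_APPROX_NONE)[0],key=len)[:,0]
    w=ray(f,cnt,.088); rect=cv2.minAreaRect(np.float32(w*1000))
    er=cv2.erode(m,np.ones((5,5))); br=(er>0)&(hsv[...,2]>80)&(hsv[...,1]>70)
    v,u=np.nonzero(br); b=ray(f,np.c_[u,v],.088) if len(u) else None
    return s[i],rect,b
E
python3 - <<'E'
from h import *
for n in ("scene","top"):
    f=dict(np.load(n+"0.npz")); P=pixels_xyz(f)
    s,r,b=coaster(f); print(n,s,r)
    if b is not None: 
        p,d=line(b); print(" brass",len(b),b.mean(0),"ang",np.arctan2(-d[0],d[1])%np.pi)
    # front edge from depth: per y column, the first x with z~0.08
    # shelf edge from colour: beech saturated hue
    hsv=cv2.cvtColor(f["img"],cv2.COLOR_RGB2HSV)
    wood=(hsv[...,0]>8)&(hsv[...,0]<30)&(hsv[...,1]>60)&(abs(P[...,2]-.08)<.012)
    v,u=np.nonzero(wood); w=ray(f,np.c_[u,v],.08)
    e=[]
    for y in np.arange(-.05,.36,.01):
        k=w[abs(w[:,1]-y)<.004]; k=k[(k[:,0]>.35)&(k[:,0]<1)]
        if len(k)>5: e.append((k[:,0].min(),y,k[:,0].max()))
    e=np.array(e); p,d=line(e[:,:2]); print(" edge",p,"ang",np.arctan2(-d[0],d[1])%np.pi, np.median(e[:,2]-e[:,0]), np.round(e[::4,[0,1]],4).tolist())
    print(" ylim",w[:,1].min(),w[:,1].max())
E
python3 -c "
import cv2;a=cv2.imread('pics/scene0.png')[160:260,230:410];b=cv2.imread('pics/top0.png')[110:210,130:310]
cv2.imwrite('pics/c0.png',cv2.resize(cv2.vconcat([a,b]),None,fx=3,fy=3,interpolation=cv2.INTER_CUBIC))"
```

```text
scene [279 198  47  33 917] ((570.1309814453125, 153.23048400878906), (100.76082611083984, 102.30512237548828), 12.43221664428711)
 brass 62 [0.54693308 0.14688641] ang 0.21679783
 edge [0.46828744 0.16600001] ang 3.1244328 0.2866885923054714 [[0.4638, -0.05], [0.4643, -0.01], [0.4673, 0.03], [0.4667, 0.07], [0.4666, 0.11], [0.4666, 0.15], [0.4696, 0.19], [0.469, 0.23], [0.4727, 0.27], [0.4714, 0.31], [0.4708, 0.35]]
 ylim -0.687299432538607 0.9706932506887744
top [200 150  31  31 707] ((563.8865356445312, 155.70516967773438), (99.98479461669922, 100.02535247802734), 12.416671752929688)
 brass 28 [0.54570424 0.15197666] ang 0.21285367
 edge [0.46352375 0.16600001] ang 3.1204128 0.278671045314515 [[0.4575, -0.05], [0.4611, -0.01], [0.461, 0.03], [0.4608, 0.07], [0.4607, 0.11], [0.4643, 0.15], [0.4642, 0.19], [0.4641, 0.23], [0.4639, 0.27], [0.4676, 0.31], [0.4674, 0.35]]
 ylim -0.7101368270474923 0.7336249567867058
```

View pics/c0.png

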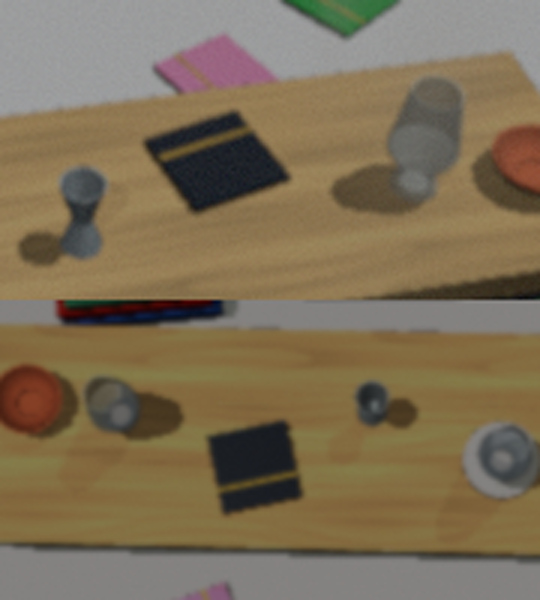

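The picture shows the slate coaster turned about 12° with its brass line on the robot side, and free space around it. Plan: bring the open fingers behind it, lined up with the shelf edge, and pull towards −x so that contact at two fingers squares it. First I'll travel in front of the shelf, at height.

```bash
python3 -m creep '[{"dx":0.11,"dy":-0.17,"dz":-0.1,"rz":0.1,"gripper":60},{"dx":0.22,"dy":-0.34,"dz":-0.2,"rz":0.2,"gripper":60},{"dx":0.33,"dy":-0.51,"dz":-0.3,"rz":0.3,"gripper":60},{"dx":0.44,"dy":-0.68,"dz":-0.4,"rz":0.4,"gripper":60},{"dx":0.55,"dy":-0.86,"dz":-0.5,"rz":0.469,"gripper":60}]'
```

```text
$[0]: bad value
```

```bash
python3 -m creep '[{"rx":0,"ry":0,"rz":0.1,"dx":0.11,"dy":-0.17,"dz":-0.1,"gripper":60},{"rx":0,"ry":0,"rz":0.2,"dx":0.22,"dy":-0.34,"dz":-0.2,"gripper":60},{"rx":0,"ry":0,"rz":0.3,"dx":0.33,"dy":-0.51,"dz":-0.3,"gripper":60},{"rx":0,"ry":0,"rz":0.4,"dx":0.44,"dy":-0.68,"dz":-0.4,"gripper":60},{"rx":0,"ry":0,"rz":0.469,"dx":0.55,"dy":-0.86,"dz":-0.5,"gripper":60}]'
```

```text
time_s: 0.72
tcp_pos: [0.2668, -0.4101, 0.3313]
orientation: [1.0, -0.011, -0.0, -0.0]
wrist_force: [0.7, -0.0, 0.6]
grip_width: 0.06
grasp_force: 0.0
```

```bash
M='[{"rx":0,"ry":0,"rz":0,"dx":0.05,"dy":-0.2,"dz":0,"gripper":60},{"rx":0,"ry":0,"rz":0,"dx":0.1,"dy":-0.4,"dz":0,"gripper":60}]'; python3 -m creep '[{"rx":0,"ry":0,"rz":0,"dx":0.05,"dy":-0.2,"dz":0,"gripper":60},{"rx":0,"ry":0,"rz":0,"dx":0.1,"dy":-0.4,"dz":0,"gripper":60},{"rx":0,"ry":0,"rz":0,"dx":0.15,"dy":-0.6,"dz":0,"gripper":60},{"rx":0,"ry":0,"rz":0,"dx":0.2,"dy":-0.8,"dz":0,"gripper":60},{"rx":0,"ry":0,"rz":0,"dx":0.22,"dy":-0.95,"dz":0,"gripper":60}]'
python3 -m creep '[{"rx":0,"ry":0,"rz":0,"dx":0.05,"dy":-0.2,"dz":0,"gripper":60},{"rx":0,"ry":0,"rz":0,"dx":0.1,"dy":-0.4,"dz":0,"gripper":60},{"rx":0,"ry":0,"rz":0,"dx":0.15,"dy":-0.6,"dz":0,"gripper":60},{"rx":0,"ry":0,"rz":0,"dx":0.2,"dy":-0.8,"dz":0,"gripper":60},{"rx":0,"ry":0,"rz":0,"dx":0.22,"dy":-0.95,"dz":0,"gripper":60}]'
python3 -m creep '[{"rx":0,"ry":0,"rz":0,"dx":0.05,"dy":-0.2,"dz":0,"gripper":60},{"rx":0,"ry":0,"rz":0,"dx":0.1,"dy":-0.4,"dz":0,"gripper":60},{"rx":0,"ry":0,"rz":0,"dx":0.15,"dy":-0.6,"dz":0,"gripper":60},{"rx":0,"ry":0,"rz":0,"dx":0.2,"dy":-0.8,"dz":0,"gripper":60},{"rx":0,"ry":0,"rz":0,"dx":0.22,"dy":-0.95,"dz":0,"gripper":60}]'
```

```text
time_s: 1.35
tcp_pos: [0.3145, -0.2209, 0.3309]
orientation: [1.0, -0.009, -0.0, -0.0]
wrist_force: [-0.4, 1.4, 0.0]
grip_width: 0.0601
grasp_force: 0.0
time_s: 1.98
tcp_pos: [0.362, -0.0318, 0.3308]
orientation: [1.0, -0.009, -0.0, -0.0]
wrist_force: [-0.1, -0.4, 0.1]
grip_width: 0.06
grasp_force: 0.0
time_s: 2.6
tcp_pos: [0.4097, 0.1572, 0.3307]
orientation: [1.0, -0.009, -0.001, 0.0]
wrist_force: [-0.4, 0.3, -0.8]
grip_width: 0.06
grasp_force: 0.0
```

```bash
python3 -m creep '[{"rx":0,"ry":0,"rz":0,"dx":0.2,"dy":-0.01,"dz":0,"gripper":60},{"rx":0,"ry":0,"rz":0,"dx":0.4,"dy":-0.02,"dz":0,"gripper":60},{"rx":0,"ry":0,"rz":0,"dx":0.6,"dy":-0.03,"dz":0,"gripper":60},{"rx":0,"ry":0,"rz":0,"dx":0.8,"dy":-0.04,"dz":0,"gripper":60},{"rx":0,"ry":0,"rz":0,"dx":0.95,"dy":-0.05,"dz":0,"gripper":60}]'
python3 -m creep '[{"rx":0,"ry":0,"rz":0,"dx":0.15,"dy":0,"dz":0,"gripper":60},{"rx":0,"ry":0,"rz":0,"dx":0.29,"dy":0,"dz":0.2,"gripper":60},{"rx":0,"ry":0,"rz":0,"dx":0.29,"dy":0,"dz":0.45,"gripper":60},{"rx":0,"ry":0,"rz":0,"dx":0.29,"dy":0,"dz":0.7,"gripper":60},{"rx":0,"ry":0,"rz":0,"dx":0.29,"dy":0,"dz":0.95,"gripper":60}]'
python3 - <<'E'
from h import *
f=grab("scene");a=f["img"][100:270,220:410,::-1];cv2.imwrite("pics/s1.png",cv2.resize(a,None,fx=3,fy=3,interpolation=cv2.INTER_CUBIC))
E
```

```text
time_s: 3.22
tcp_pos: [0.6012, 0.1619, 0.3302]
orientation: [1.0, -0.01, -0.001, 0.0]
wrist_force: [0.3, 0.5, -0.1]
grip_width: 0.06
grasp_force: 0.0
time_s: 3.85
tcp_pos: [0.6575, 0.1607, 0.139]
orientation: [1.0, -0.01, -0.0, 0.0]
wrist_force: [0.5, 0.4, -0.2]
grip_width: 0.0604
grasp_force: 0.0
```

View pics/s1.png

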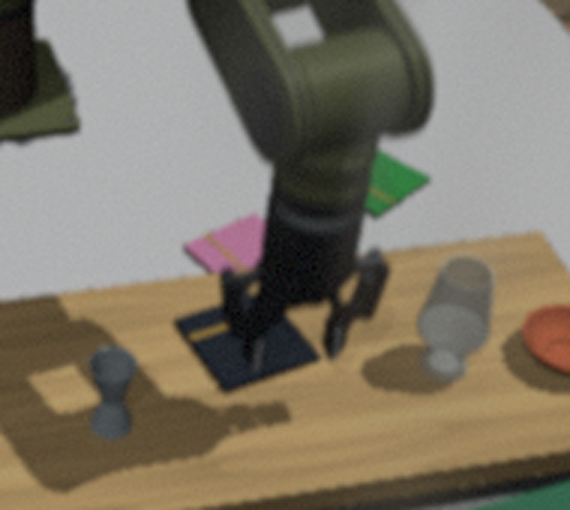

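The fingers (crop ~(255,365) and (335,352)) hang behind the coaster, clear of the jigger and the glass. I'll check the height of the tips by depth.

```bash
python3 - <<'E'
from h import *
f=grab("scene");P=pixels_xyz(f)
m=(f["z_map"]>0)&(P[...,0]>.62)&(P[...,0]<.70)&(P[...,1]>.08)&(P[...,1]<.24)&(P[...,2]>.105)&(P[...,2]<.2)
for lo,hi in((.08,.16),(.16,.24)):
    q=P[m&(P[...,1]>lo)&(P[...,1]<hi)]; o=np.argsort(q[:,2])[:12]; print(np.round(q[o],4).tolist()); 
s,r,b=coaster(f);print(s,r)
E
```

```text
[[0.6531, 0.1242, 0.1342], [0.6633, 0.1284, 0.1399], [0.6644, 0.1252, 0.1418], [0.6642, 0.1226, 0.1421], [0.6602, 0.1185, 0.1425], [0.6623, 0.1284, 0.1426], [0.6592, 0.1213, 0.1446], [0.6637, 0.1224, 0.1452], [0.656, 0.1168, 0.146], [0.6654, 0.1244, 0.1466], [0.659, 0.1237, 0.1475], [0.6471, 0.1168, 0.1479]]
[[0.6523, 0.1923, 0.1337], [0.6565, 0.1907, 0.1345], [0.648, 0.1907, 0.1372], [0.6517, 0.1893, 0.1374], [0.6647, 0.1953, 0.1381], [0.6646, 0.1926, 0.1385], [0.6608, 0.1912, 0.1387], [0.6659, 0.1891, 0.1406], [0.6555, 0.1902, 0.141], [0.6645, 0.1949, 0.1417], [0.6601, 0.1911, 0.1417], [0.6645, 0.1921, 0.1422]]
[279 202  47  29 560] ((569.54638671875, 154.83193969726562), (99.60163116455078, 103.05396270751953), 13.128453254699707)
```

```bash
python3 -m creep '[{"rx":0,"ry":0,"rz":0,"dx":0,"dy":0,"dz":0.08,"gripper":60},{"rx":0,"ry":0,"rz":0,"dx":0,"dy":0,"dz":0.16,"gripper":60},{"rx":0,"ry":0,"rz":0,"dx":0,"dy":0,"dz":0.23,"gripper":60},{"rx":0,"ry":0,"rz":0,"dx":0,"dy":0,"dz":0.265,"gripper":60},{"rx":0,"ry":0,"rz":0,"dx":0,"dy":0,"dz":0.275,"gripper":60}]'
python3 -m creep '[{"rx":0,"ry":0,"rz":0,"dx":0,"dy":0,"dz":0.003,"gripper":60},{"rx":0,"ry":0,"rz":0,"dx":0,"dy":0,"dz":0.005,"gripper":60},{"rx":0,"ry":0,"rz":0,"dx":0,"dy":0,"dz":0.007,"gripper":60},{"rx":0,"ry":0,"rz":0,"dx":0,"dy":0,"dz":0.01,"gripper":60},{"rx":0,"ry":0,"rz":0,"dx":0,"dy":0,"dz":0.01,"gripper":60}]'
python3 - <<'E'
from h import *
f=grab("scene");a=f["img"][180:240,260:360,::-1];cv2.imwrite("pics/s2.png",cv2.resize(a,None,fx=6,fy=6,interpolation=cv2.INTER_CUBIC))
E
```

```text
time_s: 4.58
tcp_pos: [0.6579, 0.1608, 0.0859]
orientation: [1.0, -0.01, -0.0, 0.0]
wrist_force: [0.4, -0.7, 0.8]
grip_width: 0.0604
grasp_force: 0.0
time_s: 5.2
tcp_pos: [0.6579, 0.1609, 0.0843]
orientation: [1.0, -0.01, 0.0, -0.0]
wrist_force: [1.1, -0.4, -0.0]
grip_width: 0.0599
grasp_force: 0.0
```

View pics/s2.png

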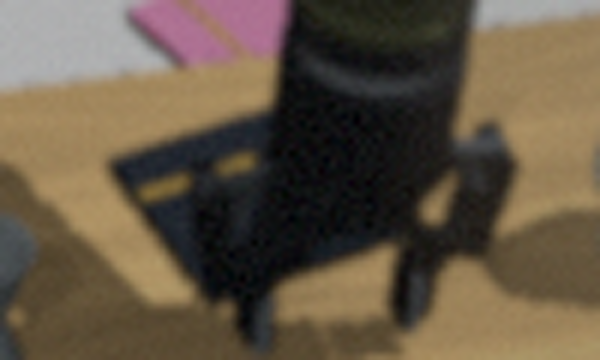

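The tips are behind the coaster (crop (258,340) and (408,320)) and near the shelf. I'll feel downward in small steps.

```bash
python3 -m creep '[{"rx":0,"ry":0,"rz":0,"dx":0,"dy":0,"dz":0.004,"gripper":60},{"rx":0,"ry":0,"rz":0,"dx":0,"dy":0,"dz":0.008,"gripper":60},{"rx":0,"ry":0,"rz":0,"dx":0,"dy":0,"dz":0.012,"gripper":60},{"rx":0,"ry":0,"rz":0,"dx":0,"dy":0,"dz":0.012,"gripper":60},{"rx":0,"ry":0,"rz":0,"dx":0,"dy":0,"dz":0.012,"gripper":60}]'
python3 -m creep '[{"rx":0,"ry":0,"rz":0,"dx":0,"dy":0,"dz":0.003,"gripper":60},{"rx":0,"ry":0,"rz":0,"dx":0,"dy":0,"dz":0.005,"gripper":60},{"rx":0,"ry":0,"rz":0,"dx":0,"dy":0,"dz":0.01,"gripper":60},{"rx":0,"ry":0,"rz":0,"dx":0,"dy":0,"dz":0.01,"gripper":60},{"rx":0,"ry":0,"rz":0,"dx":0,"dy":0,"dz":0.01,"gripper":60}]'
```

```text
time_s: 5.88
tcp_pos: [0.658, 0.1608, 0.0819]
orientation: [1.0, -0.01, -0.0, -0.0]
wrist_force: [-0.2, -0.3, 0.2]
grip_width: 0.06
grasp_force: 0.0
time_s: 6.5
tcp_pos: [0.658, 0.1608, 0.0799]
orientation: [1.0, -0.01, -0.0, 0.0]
wrist_force: [-0.3, 0.1, -0.7]
grip_width: 0.06
grasp_force: 0.0
```

```bash
python3 -m creep '[{"rx":0,"ry":0,"rz":0,"dx":0,"dy":0,"dz":0.003,"gripper":60},{"rx":0,"ry":0,"rz":0,"dx":0,"dy":0,"dz":0.005,"gripper":60},{"rx":0,"ry":0,"rz":0,"dx":0,"dy":0,"dz":0.01,"gripper":60},{"rx":0,"ry":0,"rz":0,"dx":0,"dy":0,"dz":0.01,"gripper":60},{"rx":0,"ry":0,"rz":0,"dx":0,"dy":0,"dz":0.01,"gripper":60}]'
python3 -m creep '[{"rx":0,"ry":0,"rz":0,"dx":0,"dy":0,"dz":0.002,"gripper":60},{"rx":0,"ry":0,"rz":0,"dx":0,"dy":0,"dz":0.004,"gripper":60},{"rx":0,"ry":0,"rz":0,"dx":0,"dy":0,"dz":0.007,"gripper":60},{"rx":0,"ry":0,"rz":0,"dx":0,"dy":0,"dz":0.007,"gripper":60},{"rx":0,"ry":0,"rz":0,"dx":0,"dy":0,"dz":0.007,"gripper":60}]'
```

```text
time_s: 7.12
tcp_pos: [0.658, 0.1608, 0.0779]
orientation: [1.0, -0.01, 0.0, -0.0]
wrist_force: [0.3, 0.2, -0.6]
grip_width: 0.06
grasp_force: 0.0
time_s: 7.75
tcp_pos: [0.658, 0.1608, 0.0765]
orientation: [1.0, -0.01, -0.0, 0.0]
wrist_force: [-0.5, 0.3, -0.8]
grip_width: 0.0602
grasp_force: 0.0
```

```bash
python3 -m creep '[{"rx":0,"ry":0,"rz":0,"dx":0,"dy":0,"dz":0.002,"gripper":60},{"rx":0,"ry":0,"rz":0,"dx":0,"dy":0,"dz":0.004,"gripper":60},{"rx":0,"ry":0,"rz":0,"dx":0,"dy":0,"dz":0.007,"gripper":60},{"rx":0,"ry":0,"rz":0,"dx":0,"dy":0,"dz":0.007,"gripper":60},{"rx":0,"ry":0,"rz":0,"dx":0,"dy":0,"dz":0.007,"gripper":60}]'
```

```text
time_s: 8.38
tcp_pos: [0.658, 0.1608, 0.0751]
orientation: [1.0, -0.01, -0.0, -0.0]
wrist_force: [0.3, 0.1, -0.3]
grip_width: 0.06
grasp_force: 0.0
```

```bash
python3 -m creep '[{"rx":0,"ry":0,"rz":0,"dx":-0.05,"dy":0,"dz":0,"gripper":60},{"rx":0,"ry":0,"rz":0,"dx":-0.09,"dy":0,"dz":0,"gripper":60},{"rx":0,"ry":0,"rz":0,"dx":-0.12,"dy":0,"dz":0,"gripper":60},{"rx":0,"ry":0,"rz":0,"dx":-0.15,"dy":0,"dz":0,"gripper":60},{"rx":0,"ry":0,"rz":0,"dx":-0.18,"dy":0,"dz":0,"gripper":60}]'
python3 - <<'E'
from h import *
f=grab("scene");a=f["img"][180:240,260:360,::-1];b=grab("top")["img"][130:190,165:265,::-1];cv2.imwrite("pics/s3.png",cv2.resize(cv2.vconcat([a,b]),None,fx=5,fy=5,interpolation=cv2.INTER_CUBIC))
E
```

```text
time_s: 9.0
tcp_pos: [0.6217, 0.1615, 0.0752]
orientation: [1.0, -0.01, 0.0, 0.0]
wrist_force: [0.4, -0.4, -0.6]
grip_width: 0.0599
grasp_force: 0.5
```

View pics/s3.png

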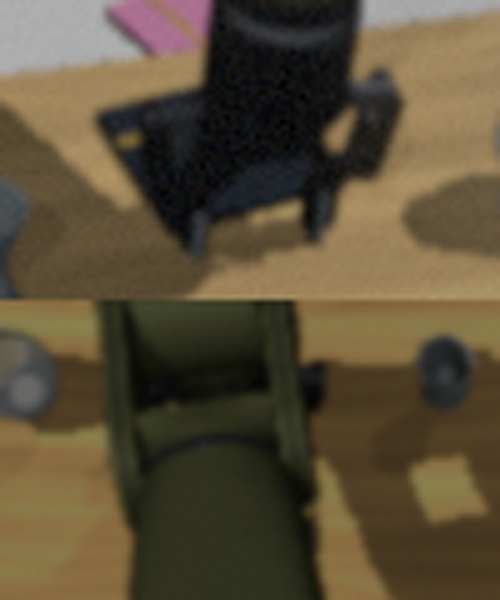

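The −y finger (crop (195,240)) is at the coaster's back corner, and the other finger has a small gap. I'll carry on pushing.

```bash
python3 -m creep '[{"rx":0,"ry":0,"rz":0,"dx":-0.03,"dy":0,"dz":0,"gripper":60},{"rx":0,"ry":0,"rz":0,"dx":-0.06,"dy":0,"dz":0,"gripper":60},{"rx":0,"ry":0,"rz":0,"dx":-0.1,"dy":0,"dz":0,"gripper":60},{"rx":0,"ry":0,"rz":0,"dx":-0.14,"dy":0,"dz":0,"gripper":60},{"rx":0,"ry":0,"rz":0,"dx":-0.18,"dy":0,"dz":0,"gripper":60}]'
python3 -m creep '[{"rx":0,"ry":0,"rz":0,"dx":-0.03,"dy":0,"dz":0,"gripper":60},{"rx":0,"ry":0,"rz":0,"dx":-0.06,"dy":0,"dz":0,"gripper":60},{"rx":0,"ry":0,"rz":0,"dx":-0.09,"dy":0,"dz":0,"gripper":60},{"rx":0,"ry":0,"rz":0,"dx":-0.11,"dy":0,"dz":0,"gripper":60},{"rx":0,"ry":0,"rz":0,"dx":-0.12,"dy":0,"dz":0,"gripper":60}]'
python3 - <<'E'
from h import *
f=grab("scene");a=f["img"][160:240,240:360,::-1];cv2.imwrite("pics/s4.png",cv2.resize(a,None,fx=5,fy=5,interpolation=cv2.INTER_CUBIC))
E
```

```text
time_s: 9.72
tcp_pos: [0.5855, 0.1624, 0.0752]
orientation: [1.0, -0.01, 0.0, -0.0]
wrist_force: [1.1, 0.6, -0.2]
grip_width: 0.0602
grasp_force: 0.7
time_s: 10.35
tcp_pos: [0.5618, 0.1627, 0.0752]
orientation: [1.0, -0.01, 0.0, -0.0]
wrist_force: [1.4, -1.3, 1.1]
grip_width: 0.06
grasp_force: 0.8
```

View pics/s4.png

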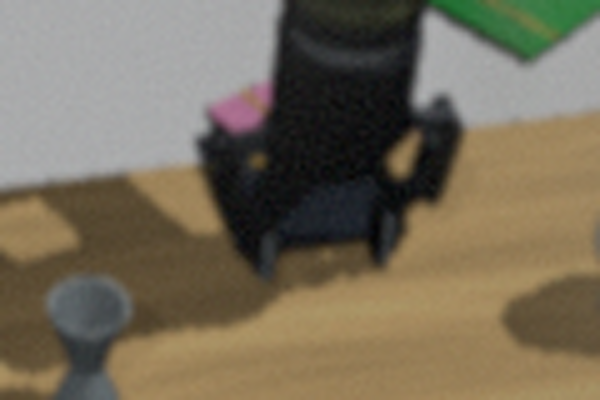

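The coaster is flush against both fingers. I'll back off, lift the hand and measure from under it.

```bash
python3 -m creep '[{"rx":0,"ry":0,"rz":0,"dx":0.08,"dy":0,"dz":0,"gripper":60},{"rx":0,"ry":0,"rz":0,"dx":0.15,"dy":0,"dz":-0.15,"gripper":60},{"rx":0,"ry":0,"rz":0,"dx":0.15,"dy":0,"dz":-0.4,"gripper":60},{"rx":0,"ry":0,"rz":0,"dx":0.15,"dy":0,"dz":-0.7,"gripper":60},{"rx":0,"ry":0,"rz":0,"dx":0.15,"dy":0,"dz":-0.95,"gripper":60}]'
python3 - <<'E'
from h import *
f=grab("scene");np.savez("s5.npz",**f);a=f["img"][160:240,240:360,::-1];cv2.imwrite("pics/s5.png",cv2.resize(a,None,fx=5,fy=5,interpolation=cv2.INTER_CUBIC))
s,r,b=coaster(f);print(s,r)
if b is not None:
    p,d=line(b); print(b.mean(0),np.arctan2(-d[0],d[1]))
E
```

```text
time_s: 11.02
tcp_pos: [0.5926, 0.162, 0.2672]
orientation: [1.0, -0.01, 0.0, -0.0]
wrist_force: [0.3, 1.2, -0.0]
grip_width: 0.0599
grasp_force: 0.0
[280 184  41  27 794] ((504.6243896484375, 167.0802764892578), (99.75188446044922, 100.30594635009766), 88.75856018066406)
[0.47897174 0.1646571 ] -0.007965998
```

View pics/s5.png

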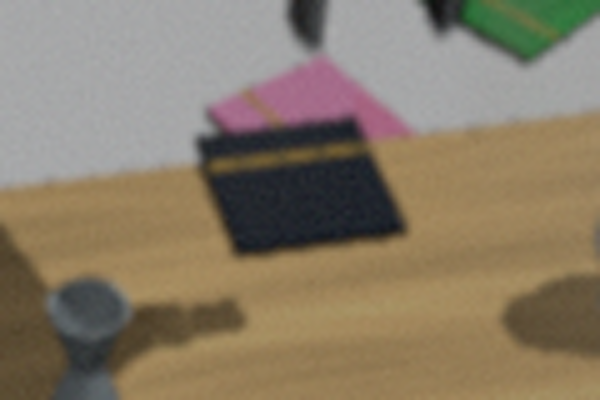

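The line, at about (285,157) in the crop, is nearly parallel to the front edge and still a bit inside it. I'll take a sub-pixel measurement of the edge and the line in this view.

```bash
cat > m.py <<'E'
from h import *
def measure(f):
    im=cv2.GaussianBlur(f["img"],(3,1),0).astype(float); B=im[...,2]; RB=im[...,0]-im[...,2]
    s,r,b=coaster(f); x0,y0,w,h=s[:4]
    E=[]
    for u in list(range(x0-28,x0-4))+list(range(x0+w+4,x0+w+50)):
        # predicted edge row, search around
        c=RB[y0-25:y0+35,u]; lo=np.median(c[:6]); hi=np.median(c[-8:])
        t=(lo+hi)/2; k=np.nonzero((c[:-1]<t)&(c[1:]>=t))[0]
        if hi-lo>15 and len(k): E.append((u,y0-25+k[0]+(t-c[k[0]])/(c[k[0]+1]-c[k[0]])))
    L=[]
    for u in range(x0+4,x0+w-8):
        v=np.arange(y0,y0+18); c=RB[y0:y0+18,u]-np.median(RB[y0:y0+18,u]); c=np.clip(c,0,None); j=2+np.argmax(c[2:])
        if c[j]>15 and 2<=j<=15: k=slice(j-2,j+3); L.append((u,(v[k]*c[k]).sum()/c[k].sum()))
    return ray(f,E,.08),ray(f,L,.088),L
def report(f):
    e,l,px=measure(f); pe,de=line(e); pl,dl=line(l)
    ex=lambda y:pe[0]+(y-pe[1])*de[0]/de[1]; m=np.median(l[:,1])
    xl=pl[0]+(m-pl[1])*dl[0]/dl[1]
    print("edge n",len(e),"x",ex(m),"yaw",-de[0]/de[1],"res",np.std(e[:,0]-ex(e[:,1])))
    print("line n",len(l),"x",xl,"y",m,"yaw",-dl[0]/dl[1],"dist mm",1000*(xl-ex(m)))
if __name__=="__main__": report(dict(np.load("s5.npz")))
E
python3 m.py; python3 - <<'E'
from h import *
f=dict(np.load("s5.npz"));print((f["img"][186:204,300].astype(int)).tolist());print(f["img"][180:206,270].astype(int).tolist())
E
```

```text
edge n 62 x 0.4663684082275223 yaw -0.016021864 res 0.010794603749138867
line n 29 x 0.4790993108938909 y 0.17188640791087634 yaw -0.016174968 dist mm 12.730902666368616
[[38, 40, 47], [32, 37, 45], [41, 41, 47], [67, 60, 48], [102, 87, 53], [109, 90, 53], [73, 63, 47], [38, 38, 41], [34, 40, 47], [40, 41, 46], [40, 43, 49], [34, 38, 43], [33, 37, 45], [33, 33, 42], [31, 36, 42], [38, 38, 47], [32, 36, 42], [27, 34, 41]]
[[167, 167, 166], [165, 165, 167], [166, 168, 167], [164, 167, 167], [169, 168, 170], [164, 165, 168], [165, 166, 166], [167, 166, 167], [165, 167, 167], [166, 166, 168], [165, 166, 168], [167, 166, 168], [165, 165, 163], [158, 150, 140], [155, 138, 111], [151, 127, 86], [154, 129, 89], [153, 126, 88], [153, 128, 87], [154, 129, 88], [156, 132, 90], [155, 130, 90], [153, 126, 86], [155, 129, 91], [152, 126, 88], [149, 124, 85]]
```

12.7 mm remain and the angles match (−0.016 for both). I'll go down again and push to TCP x ≈ 0.549.

```bash
python3 -m creep '[{"rx":0,"ry":0,"rz":0,"dx":0,"dy":0,"dz":0.25,"gripper":60},{"rx":0,"ry":0,"rz":0,"dx":0,"dy":0,"dz":0.5,"gripper":60},{"rx":0,"ry":0,"rz":0,"dx":0,"dy":0,"dz":0.75,"gripper":60},{"rx":0,"ry":0,"rz":0,"dx":0,"dy":0,"dz":0.9,"gripper":60},{"rx":0,"ry":0,"rz":0,"dx":0,"dy":0,"dz":0.95,"gripper":60}]'
python3 -m creep '[{"rx":0,"ry":0,"rz":0,"dx":-0.05,"dy":0,"dz":0,"gripper":60},{"rx":0,"ry":0,"rz":0,"dx":-0.1,"dy":0,"dz":0,"gripper":60},{"rx":0,"ry":0,"rz":0,"dx":-0.14,"dy":0,"dz":0,"gripper":60},{"rx":0,"ry":0,"rz":0,"dx":-0.17,"dy":0,"dz":0,"gripper":60},{"rx":0,"ry":0,"rz":0,"dx":-0.195,"dy":0,"dz":0,"gripper":60}]'
```

```text
time_s: 11.7
tcp_pos: [0.5896, 0.1616, 0.0747]
orientation: [1.0, -0.01, -0.005, 0.001]
wrist_force: [-23.2, -5.0, 40.5]
grip_width: 0.0603
grasp_force: 20.2
time_s: 12.32
tcp_pos: [0.5528, 0.1629, 0.0753]
orientation: [1.0, -0.01, 0.0, -0.0]
wrist_force: [0.8, 0.5, -0.7]
grip_width: 0.06
grasp_force: 0.4
```

```bash
python3 -m creep '[{"rx":0,"ry":0,"rz":0,"dx":-0.005,"dy":0,"dz":0,"gripper":60},{"rx":0,"ry":0,"rz":0,"dx":-0.01,"dy":0,"dz":0,"gripper":60},{"rx":0,"ry":0,"rz":0,"dx":-0.015,"dy":0,"dz":0,"gripper":60},{"rx":0,"ry":0,"rz":0,"dx":-0.018,"dy":0,"dz":0,"gripper":60},{"rx":0,"ry":0,"rz":0,"dx":-0.018,"dy":0,"dz":0,"gripper":60}]'
python3 -m creep '[{"rx":0,"ry":0,"rz":0,"dx":0.08,"dy":0,"dz":0,"gripper":60},{"rx":0,"ry":0,"rz":0,"dx":0.15,"dy":0,"dz":-0.15,"gripper":60},{"rx":0,"ry":0,"rz":0,"dx":0.15,"dy":0,"dz":-0.4,"gripper":60},{"rx":0,"ry":0,"rz":0,"dx":0.15,"dy":0,"dz":-0.7,"gripper":60},{"rx":0,"ry":0,"rz":0,"dx":0.15,"dy":0,"dz":-0.98,"gripper":60}]'
python3 - <<'E'
from m import *
f=grab("scene");np.savez("s6.npz",**f);report(f);a=f["img"][160:240,240:360,::-1];cv2.imwrite("pics/s6.png",cv2.resize(a,None,fx=5,fy=5,interpolation=cv2.INTER_CUBIC))
E
```

```text
time_s: 12.95
tcp_pos: [0.5495, 0.163, 0.0752]
orientation: [1.0, -0.01, 0.0, 0.0]
wrist_force: [1.9, -0.2, 0.1]
grip_width: 0.0597
grasp_force: 0.5
time_s: 13.58
tcp_pos: [0.5799, 0.1623, 0.273]
orientation: [1.0, -0.01, 0.0, -0.0]
wrist_force: [1.0, -0.2, 0.4]
grip_width: 0.0602
grasp_force: 0.0
edge n 64 x 0.4660640332761262 yaw -0.014477267 res 0.023004687866641487
line n 28 x 0.46689919267102853 y 0.171001926049586 yaw -0.020072607 dist mm 0.8351593949023073
```

View pics/s6.png

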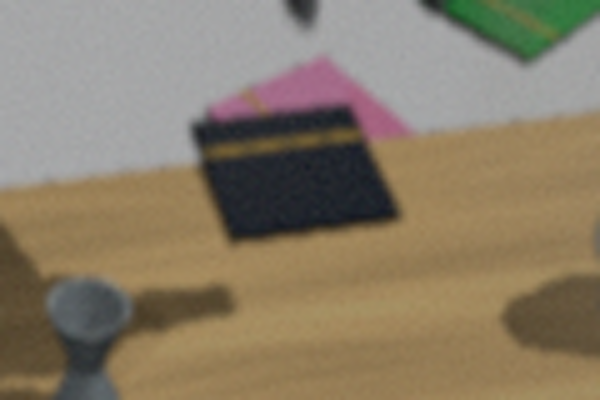

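The line sits over the edge, about 0.8 mm inside it by the scene camera. I'll move the hand clear and cross-check with the top camera.

```bash
python3 -m creep '[{"rx":0,"ry":0,"rz":0,"dx":0,"dy":0,"dz":-0.2,"gripper":60},{"rx":0,"ry":0,"rz":0,"dx":-0.1,"dy":0.2,"dz":-0.35,"gripper":60},{"rx":0,"ry":0,"rz":0,"dx":-0.2,"dy":0.45,"dz":-0.4,"gripper":60},{"rx":0,"ry":0,"rz":0,"dx":-0.3,"dy":0.7,"dz":-0.4,"gripper":60},{"rx":0,"ry":0,"rz":0,"dx":-0.4,"dy":0.95,"dz":-0.4,"gripper":60}]'
python3 -m creep '[{"rx":0,"ry":0,"rz":0,"dx":-0.1,"dy":0.2,"dz":0,"gripper":60},{"rx":0,"ry":0,"rz":0,"dx":-0.2,"dy":0.4,"dz":0,"gripper":60},{"rx":0,"ry":0,"rz":0,"dx":-0.3,"dy":0.6,"dz":0,"gripper":60},{"rx":0,"ry":0,"rz":0,"dx":-0.4,"dy":0.8,"dz":0,"gripper":60},{"rx":0,"ry":0,"rz":0,"dx":-0.4,"dy":0.9,"dz":0,"gripper":60}]'
python3 - <<'E'
from m import *
f=grab("scene");e,l,_=measure(f)
for _ in range(3):
    c=np.polyfit(e[:,1],e[:,0],1); r=e[:,0]-np.polyval(c,e[:,1]); e=e[abs(r)<max(.003,1.5*np.std(r))] 
cl=np.polyfit(l[:,1],l[:,0],1); y=l[:,1].mean()
print("scene",len(e),np.std(r),"yaws",-c[0],-cl[0],"dist",1e3*(np.polyval(cl,y)-np.polyval(c,y)))
g=grab("top");np.savez("t7.npz",**g)
s,r,b=coaster(g);print("top",s,r)
im=g["img"].astype(float);RB=im[...,0]-im[...,2]
x0,y0,w,h=s[:4]
print(RB[y0:y0+h+8,x0+w//2].astype(int).tolist(),y0); print(RB[y0+h-25:y0+h+10,x0-8].astype(int).tolist(),im[y0+h-25:y0+h+10,x0-8].mean(1).astype(int).tolist(),y0+h-25)
top=cv2.resize(g["img"][100:230,110:410,::-1],None,fx=2,fy=2,interpolation=cv2.INTER_CUBIC);sc=cv2.resize(f["img"][130:310,40:450,::-1],(600,263))
cv2.imwrite("pics/s7.png",cv2.vconcat([top,sc]))
E
```

```text
time_s: 14.25
tcp_pos: [0.4954, -0.0275, 0.3513]
orientation: [1.0, -0.01, 0.0, 0.0]
wrist_force: [0.2, -0.3, 0.0]
grip_width: 0.0601
grasp_force: 0.0
time_s: 14.88
tcp_pos: [0.4114, -0.2065, 0.3513]
orientation: [1.0, -0.011, 0.0, 0.0]
wrist_force: [0.3, -0.2, 0.2]
grip_width: 0.0599
grasp_force: 0.0
scene 58 0.0007244604413843549 yaws -0.015119618895312511 -0.018403026950896052 dist 0.9362892012363955
top [180 173  59  27 751] ((485.8383483886719, 174.98574829101562), (97.0373306274414, 214.5901336669922), 0.13194392621517181)
[12, -6, -8, -8, -8, -9, -9, -9, -9, -9, -8, -9, -9, -8, -9, -8, 2, 35, 63, 40, 3, -7, -9, -9, -8, -7, -2, 2, 4, 4, 5, 4, 5, 3, 4] 173
[70, 70, 70, 68, 65, 65, 66, 66, 66, 66, 67, 67, 65, 67, 66, 61, 46, 18, 4, 4, 4, 4, 4, 4, 4, 4, 4, 5, 4, 4, 4, 5, 4, 4, 4] [103, 103, 104, 105, 107, 107, 107, 106, 106, 106, 106, 107, 106, 106, 106, 105, 93, 70, 91, 121, 131, 133, 132, 133, 132, 133, 132, 132, 133, 133, 133, 133, 133, 134, 133] 175
```

View pics/s7.png

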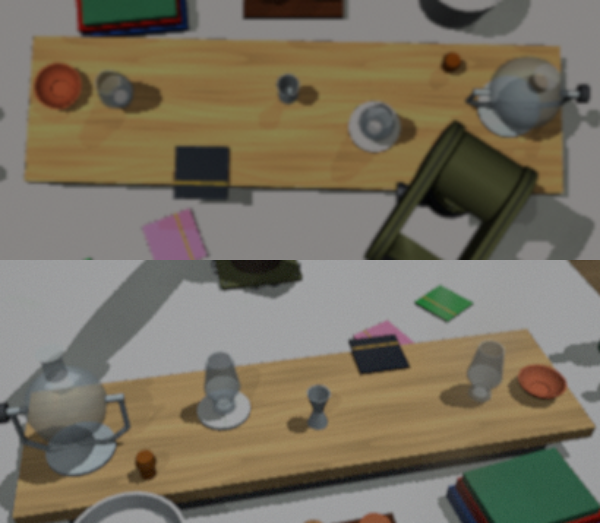

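The top view shows the coaster overhanging at (202,175) with its line on the edge, and everything else is unmoved. One number from the top camera as a cross-check:

```bash
python3 - <<'E'
from h import *
g=dict(np.load("t7.npz"));im=g["img"].astype(float);RB=im[...,0]-im[...,2]
E=[]
for u in list(range(150,192))+list(range(232,262)):
    c=RB[180:202,u]; k=np.nonzero((c[:-1]>=36)&(c[1:]<36))[0][-1]; E.append((u,180+k+(c[k]-36)/(c[k]-c[k+1])))
L=[]
for u in range(202,221):
    v=np.arange(187,197); c=np.clip(RB[187:197,u],0,None); L.append((u,(c*v).sum()/c.sum()))
e=ray(g,E,.08); l=ray(g,L,.088); c=np.polyfit(e[:,1],e[:,0],1);cl=np.polyfit(l[:,1],l[:,0],1); y=l[:,1].mean()
print("yaws",-c[0],-cl[0],"dist",1e3*(np.polyval(cl,y)-np.polyval(c,y)),np.std(e[:,0]-np.polyval(c,e[:,1])))
E
```

```text
yaws -0.019573342534002457 -0.02226778077828936 dist 3.4470762872195193 0.00035793485414740766
```

```bash
python3 - <<'E'
from h import *
for n in("t7.npz","top0.npz"):
    g=dict(np.load(n));im=g["img"].astype(float);RB=im[...,0]-im[...,2]
    def edge(us,a,b,sgn):
        E=[]
        for u in us:
            c=RB[a:b,u]; lo,hi=(np.median(c[:4]),np.median(c[-4:])) ; t=(lo+hi)/2
            k=np.nonzero((c[:-1]-t)*(c[1:]-t)<=0)[0]
            if abs(hi-lo)>15 and len(k): E.append((u,a+k[0]+(c[k[0]]-t)/(c[k[0]]-c[k[0]+1])))
        e=ray(g,E,.08); return np.polyfit(e[:,1],e[:,0],1)
    cb=edge(list(range(206,228))+list(range(286,316)),112,130,1); cf=edge(list(range(150,178))+list(range(240,262)),184,204,-1)
    print("back",np.polyval(cb,.165),cb[0],"front",np.polyval(cf,.165),cf[0],"width",np.polyval(cb,.165)-np.polyval(cf,.165))
E
```

```text
back 0.742475709557531 0.018562275007469663 front 0.46301915977171326 0.018851492226676016 width 0.2794565497858177
back 0.7424774247232545 0.018554903412750363 front 0.46301259076963575 0.018866405979176482 width 0.27946483395361876
```

The scene camera says 0.9 mm inside and the top camera says about 3 mm. A 2 mm nudge centres the line between the two readings, so I'll return for that.

```bash
python3 -m creep '[{"rx":0,"ry":0,"rz":0,"dx":0.1,"dy":-0.2,"dz":0,"gripper":60},{"rx":0,"ry":0,"rz":0,"dx":0.2,"dy":-0.4,"dz":0,"gripper":60},{"rx":0,"ry":0,"rz":0,"dx":0.3,"dy":-0.6,"dz":0,"gripper":60},{"rx":0,"ry":0,"rz":0,"dx":0.4,"dy":-0.8,"dz":0,"gripper":60},{"rx":0,"ry":0,"rz":0,"dx":0.4,"dy":-0.9,"dz":0,"gripper":60}]'
python3 -m creep '[{"rx":0,"ry":0,"rz":0,"dx":0.12,"dy":-0.25,"dz":0,"gripper":60},{"rx":0,"ry":0,"rz":0,"dx":0.25,"dy":-0.5,"dz":0,"gripper":60},{"rx":0,"ry":0,"rz":0,"dx":0.36,"dy":-0.75,"dz":0,"gripper":60},{"rx":0,"ry":0,"rz":0,"dx":0.42,"dy":-0.95,"dz":0.1,"gripper":60},{"rx":0,"ry":0,"rz":0,"dx":0.42,"dy":-0.95,"dz":0.35,"gripper":60}]'
python3 -m creep '[{"rx":0,"ry":0,"rz":0,"dx":0,"dy":0,"dz":0.25,"gripper":60},{"rx":0,"ry":0,"rz":0,"dx":0,"dy":0,"dz":0.5,"gripper":60},{"rx":0,"ry":0,"rz":0,"dx":0,"dy":0,"dz":0.7,"gripper":60},{"rx":0,"ry":0,"rz":0,"dx":0,"dy":0,"dz":0.85,"gripper":60},{"rx":0,"ry":0,"rz":0,"dx":0,"dy":0,"dz":0.93,"gripper":60}]'
```

```text
time_s: 15.6
tcp_pos: [0.4966, -0.0233, 0.3507]
orientation: [1.0, -0.008, -0.001, -0.0]
wrist_force: [-0.5, 0.8, 0.3]
grip_width: 0.0601
grasp_force: 0.0
time_s: 16.23
tcp_pos: [0.5853, 0.1664, 0.2831]
orientation: [1.0, -0.007, 0.003, -0.001]
wrist_force: [0.8, -0.3, -0.2]
grip_width: 0.0601
grasp_force: 0.0
time_s: 16.85
tcp_pos: [0.5821, 0.163, 0.0927]
orientation: [1.0, -0.009, -0.002, 0.0]
wrist_force: [0.3, 0.1, -0.4]
grip_width: 0.0602
grasp_force: 0.0
```

```bash
python3 -m creep '[{"rx":0,"ry":0,"rz":0,"dx":0,"dy":0,"dz":0.03,"gripper":60},{"rx":0,"ry":0,"rz":0,"dx":0,"dy":0,"dz":0.05,"gripper":60},{"rx":0,"ry":0,"rz":0,"dx":0,"dy":0,"dz":0.065,"gripper":60},{"rx":0,"ry":0,"rz":0,"dx":0,"dy":0,"dz":0.075,"gripper":60},{"rx":0,"ry":0,"rz":0,"dx":0,"dy":0,"dz":0.075,"gripper":60}]'
```

```text
time_s: 17.48
tcp_pos: [0.5836, 0.1623, 0.0804]
orientation: [1.0, -0.01, 0.0, -0.0]
wrist_force: [0.6, -0.4, 0.0]
grip_width: 0.0602
grasp_force: 0.0
```

```bash
python3 -m creep '[{"rx":0,"ry":0,"rz":0,"dx":0,"dy":0,"dz":0.012,"gripper":60},{"rx":0,"ry":0,"rz":0,"dx":0,"dy":0,"dz":0.024,"gripper":60},{"rx":0,"ry":0,"rz":0,"dx":-0.05,"dy":0,"dz":0.024,"gripper":60},{"rx":0,"ry":0,"rz":0,"dx":-0.1,"dy":0,"dz":0.024,"gripper":60},{"rx":0,"ry":0,"rz":0,"dx":-0.13,"dy":0,"dz":0.024,"gripper":60}]'
```

```text
time_s: 18.1
tcp_pos: [0.5564, 0.1629, 0.0753]
orientation: [1.0, -0.01, -0.0, 0.0]
wrist_force: [0.3, -0.2, 0.4]
grip_width: 0.0605
grasp_force: 0.0
```

```bash
python3 -m creep '[{"rx":0,"ry":0,"rz":0,"dx":-0.015,"dy":0,"dz":0,"gripper":60},{"rx":0,"ry":0,"rz":0,"dx":-0.028,"dy":0,"dz":0,"gripper":60},{"rx":0,"ry":0,"rz":0,"dx":-0.038,"dy":0,"dz":0,"gripper":60},{"rx":0,"ry":0,"rz":0,"dx":-0.045,"dy":0,"dz":0,"gripper":60},{"rx":0,"ry":0,"rz":0,"dx":-0.045,"dy":0,"dz":0,"gripper":60}]'
```

```text
time_s: 18.73
tcp_pos: [0.5485, 0.163, 0.0754]
orientation: [1.0, -0.01, 0.0, -0.0]
wrist_force: [0.6, -0.0, 1.0]
grip_width: 0.0601
grasp_force: 0.2
```

1.1 mm more, then retreat and clear.

```bash
python3 -m creep '[{"rx":0,"ry":0,"rz":0,"dx":-0.002,"dy":0,"dz":0,"gripper":60},{"rx":0,"ry":0,"rz":0,"dx":-0.004,"dy":0,"dz":0,"gripper":60},{"rx":0,"ry":0,"rz":0,"dx":-0.006,"dy":0,"dz":0,"gripper":60},{"rx":0,"ry":0,"rz":0,"dx":-0.006,"dy":0,"dz":0,"gripper":60},{"rx":0,"ry":0,"rz":0,"dx":-0.006,"dy":0,"dz":0,"gripper":60}]'
python3 -m creep '[{"rx":0,"ry":0,"rz":0,"dx":0.08,"dy":0,"dz":0,"gripper":60},{"rx":0,"ry":0,"rz":0,"dx":0.15,"dy":0,"dz":-0.15,"gripper":60},{"rx":0,"ry":0,"rz":0,"dx":0.15,"dy":0,"dz":-0.4,"gripper":60},{"rx":0,"ry":0,"rz":0,"dx":0.15,"dy":0,"dz":-0.7,"gripper":60},{"rx":0,"ry":0,"rz":0,"dx":0.15,"dy":0,"dz":-0.98,"gripper":60}]'
python3 -m creep '[{"rx":0,"ry":0,"rz":0,"dx":0,"dy":0,"dz":-0.2,"gripper":60},{"rx":0,"ry":0,"rz":0,"dx":-0.1,"dy":0.2,"dz":-0.35,"gripper":60},{"rx":0,"ry":0,"rz":0,"dx":-0.2,"dy":0.45,"dz":-0.4,"gripper":60},{"rx":0,"ry":0,"rz":0,"dx":-0.3,"dy":0.7,"dz":-0.4,"gripper":60},{"rx":0,"ry":0,"rz":0,"dx":-0.4,"dy":0.95,"dz":-0.4,"gripper":60}]'
python3 -m creep '[{"rx":0,"ry":0,"rz":0,"dx":-0.1,"dy":0.2,"dz":0,"gripper":60},{"rx":0,"ry":0,"rz":0,"dx":-0.2,"dy":0.4,"dz":0,"gripper":60},{"rx":0,"ry":0,"rz":0,"dx":-0.3,"dy":0.6,"dz":0,"gripper":60},{"rx":0,"ry":0,"rz":0,"dx":-0.4,"dy":0.8,"dz":0,"gripper":60},{"rx":0,"ry":0,"rz":0,"dx":-0.4,"dy":0.8,"dz":0,"gripper":60}]'
python3 - <<'E'
from m import *
f=grab("scene");e,l,_=measure(f)
for _ in range(3):
    c=np.polyfit(e[:,1],e[:,0],1); r=e[:,0]-np.polyval(c,e[:,1]); e=e[abs(r)<max(.003,1.5*np.std(r))]
cl=np.polyfit(l[:,1],l[:,0],1); y=l[:,1].mean()
print("scene yaws",-c[0],-cl[0],"dist",1e3*(np.polyval(cl,y)-np.polyval(c,y)))
g=grab("top");RB=g["img"][...,0].astype(float)-g["img"][...,2];L=[]
for u in range(202,221):
    v=np.arange(187,197); q=np.clip(RB[187:197,u],0,None); L.append((u,(q*v).sum()/q.sum()))
l=ray(g,L,.088);cl=np.polyfit(l[:,1],l[:,0],1);y=l[:,1].mean();print("top",-cl[0],"dist",1e3*(np.polyval(cl,y)-(.463+.0188*(y-.165))))
E
```

```text
time_s: 19.35
tcp_pos: [0.5473, 0.163, 0.0755]
orientation: [1.0, -0.01, 0.0, -0.0]
wrist_force: [1.4, 0.1, -1.2]
grip_width: 0.0597
grasp_force: 0.7
time_s: 19.98
tcp_pos: [0.5778, 0.1623, 0.2732]
orientation: [1.0, -0.01, 0.0, -0.0]
wrist_force: [0.6, 0.4, 0.3]
grip_width: 0.0598
grasp_force: 0.0
time_s: 20.6
tcp_pos: [0.4933, -0.0276, 0.3518]
orientation: [1.0, -0.01, 0.0, 0.0]
wrist_force: [0.8, -1.5, -0.2]
grip_width: 0.0599
grasp_force: 0.0
time_s: 21.22
tcp_pos: [0.4098, -0.1866, 0.3515]
orientation: [1.0, -0.012, -0.0, 0.0]
wrist_force: [0.1, -0.1, -0.3]
grip_width: 0.06
grasp_force: 0.0
scene yaws -0.015028418889572362 -0.01947220434210725 dist -1.2880912902979436
top -0.01600040271789711 dist 1.329344258028331
```

Both cameras now place the line within about 1.3 mm of the edge, on opposite sides of it, and the coaster is square to within 0.005 rad.

```bash
python3 -c "
from bench import job; print(job.close_job())"
```

```text
the job is handed in; nothing more can be done
None
```

The job is handed in: the slate coaster sticks out square over the shelf's front edge, its brass line within about 1.3 mm of the edge by both cameras, the hand is clear and nothing else looked moved, though the fingertips once pressed the shelf at about 40 N on a descent.

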